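Uncap the grease tin, park its cap, set the warmer

ROBOT

A 6-joint arm with a two-finger parallel gripper is mounted at the origin on the work surface. World frame = base frame: x ahead of the robot, y to its left, z up, the work surface at z = 0. Lengths are in mm, angles in rad, forces in N, time in s.
With the tool pointing down it reaches from about 400 to 925 mm from the base axis. Payload 12.5 kg.
Tool frame: the origin (TCP) lies on the mounting face of the last link; the fingertips stand 190 mm ahead of it and the grasp point (between the pads) lies 171 mm ahead of it; z points along the fingers, y is the line along which they close (so a half turn about z gives the same grasp; the last joint's range is limited). The gripper opens to 95 mm and grips with 3 to 60 N. Pads are 20 mm wide; open, the fingers measure 119 mm over their backs; the gripper's body (75 mm by 180 mm) begins 59 mm behind the grasp point.
Start: joints at [1.059, 0.491, 1.559, -0, 1.092, -0.106], TCP at [246.698, 574.252, 404.761] pointing down, gripper open.
Joint ranges: [-3.1, 3.1], [-0.84, 2.19], [0.05, 2.79], [-1.13, 4.28], [0.06, 2.93], [-2.69, 2.69]. Speed limits (rad/s): [2.22, 2.22, 2.79, 3.14, 3.14, 3.14].

INTERFACE

Orientations are given as [roll, pitch, yaw] about the fixed x, y, z axes, in that order (R = Rz(yaw) Ry(pitch) Rx(roll)).
In Python, from cell import env gives the robot as it stands.
- The arm moves only by the tool carry_out, never from a script. Its argument "series" is a list of rows, each a list of 5 numbers: the shift along the tool's x, y, z in m, then the turn about the tool's z in degrees, then the opening, from 0 (shut) to 1 (fully open). A call has 1 to 20 rows; each row is the pose to reach, as a shift and turn from the pose commanded when the call began, along the tool's axes at that moment; what a row does not reach only later rows make up. A row lasts 1/8 s, in which the tool goes at most 62.5 mm and 10.7 degrees, less where a joint would pass 70% of its speed; a pose out of reach is approached as far as the arm can. A call with a gripper value outside its range is refused whole. The fingers move at their own pace and stop on an object; the grip force is fixed at half the most. Time passes only in rows, so rows that repeat a pose let the fingers close. It gives the time, the measured TCP pose, the force, the opening and the grip force at its end, in the units of the state.
- env.state(): the state, without advancing time (a new reading comes with each control period).
- env.read_camera(name): name is "scene" or "side" or "wrist"; returns (picture, depth): 420x560x3 uint8, red, green, blue; 420x560 float32, mm along the optical axis (not along the pixel's ray), 0 where there is no reading.
- env.get_calibration(name): a dict with "intrinsics" (3x3 intrinsics, pixels), "cam_to_world" (4x4, takes a point from camera to world coordinates); the wrist camera has in their place "T_tool_cam" (4x4, takes a point from camera to tool coordinates, whose origin is the TCP and whose axes are the flange's). Camera axes: x right, y up, looking along -z (the intrinsics and any distortion apply to the point x, -y, -z); pixel columns grow to the right and rows downward; lengths in mm; the calibration is good to about 2 mm. A picture is of the moment at which its call begins: read the wrist's pose just before it. get_calibration takes no time and is no camera call.
- env.job_done(): hands the job in; it is judged then, once.
The state is a dict: "t": time; "joints": joint angles; "qvel": joint speeds; "tau": joint torques, N m; "eef_pos": TCP position; "tcp_rot": TCP orientation; "ft_force": force on the tool from outside, world axes, zero at the start; "moment": the same for the moment, N m; "opening": opening from 0.0 (shut) to 1.0 (fully open); "grip_force": force on a finger pad.
Only numpy, scipy, OpenCV 4.12 (cv2) and the standard library are available. Lean on these libraries where they do the work, as an engineer would, in place of code of your own. Each camera call takes 0.05 s, during which the arm holds its last target. There are 200 camera calls.

TASK

The leaning grease tin in the warmer must not be heated closed: draw its loose cap off along the leaning neck, set it brim down in the low cap holder and slide it under the two lips, past the sprung catch, until you feel it come up against the end stop - gently, without ramming it. Only then turn the thermostat dial so that its white line points at the one long mark. Do not disturb the brass-coloured carrier, wrench, jar and rubber ring lying around.

Things in the scene. Friction and masses are not known exactly. Their poses are not given: they have to be found in the camera images.
- cap: Loose aluminium cap like a small top hat: body 50 mm in diameter with a closed top, flat brim 72 mm in diameter and 5 mm thick at its foot, 50 mm tall in all, open below, 40 to 85 g. Origin at the centre of the brim's underside, z along its axis to the closed top. It starts loose (2 mm of play) over the tin's neck, leaning with it.
- warmer: Grey warmer base 170 x 140 x 50 mm, fixed, with a sloping well in which a steel tin 72 mm in diameter is clamped. Origin at the centre of its underside. The tin leans 0.61 rad (35 deg) from vertical towards the warmer's -x side (the robot): its axis is (-0.573, 0, 0.820) in the warmer's frame. A round neck, 38 mm in diameter, 29 mm long, stands on the tin's flat shoulder.
- shoulder (a point): Centre of the tin's flat shoulder, where the cap's brim rests: 21 mm towards -x of the warmer's origin and 149 mm above the bench. Axes as the warmer's (not leaning).
- neck_tip (a point): Centre of the neck's tip, 29 mm up the leaning axis from the shoulder.
- holder: Low steel cap holder, fixed, 116 mm wide (its y), from x = -100 to 120 mm, floor 8 mm thick; origin on its underside. x < 0 is an open landing with flared guides at x -32 to 6 mm; x > 4 mm is a lane 76 mm wide under two lips. The cap goes in brim down, sliding from -x to +x, past a sprung catch up to an end stop.
- landing (a point): Point on the holder's floor, middle of the open landing, at (-55, 0, 8) mm in the holder's frame; axes as the holder's. The end stop is adjustable and not measured: a block 24 mm high whose face stands somewhere from x = 80 to 104 mm, so that the cap's centre comes to rest, brim touching it, at x = 44 to 68 mm. Feel for it.
- lips (a point): Middle between the lips at the lane's mouth, level with their tops: (4, 0, 19.5) mm in the holder's frame, axes as the holder's. Lips 58 mm apart, undersides 7.5, tops 11.5 mm above the floor. The catch, a sprung roller 62 mm before the stop, juts 9 mm into the lane from the +y wall; the brim pushes it aside with 3 to 12 N and it springs back behind the brim.
- thermostat: Grey thermostat box 150 x 150 x 50 mm fixed to the bench, a black dial in the middle of its top with a ring of thin short black marks and one long thick one. Origin at the centre of its underside.
- dial (a joint): Angle of the dial in rad, growing clockwise seen from above, range 0 to 4.4. The dial is a disc 70 mm in diameter and 10 mm high with a grip bar 64 mm long, 16 mm thick and 34 mm high on it (bar top 94 mm above the bench); a white line on top runs from its middle to its pointing end. At 0 that end points to the box's -x side; at the long mark the value is 2.2. It stays where it is left.
- dial_grip (a point): On the dial's axis, 10 mm below the bar's top, 84 mm above the bench (the disc under the bar ends at 60 mm); its x axis runs along the bar, away from the pointing end.
- mark (a point): On the long mark, 50 mm from the dial's axis on the box's top.
- carrier: Bystander: brass-coloured brake caliper carrier lying on the bench in front of the robot, about 155 mm long (its x), 30 mm high; origin under its middle.
- wrench: Bystander: steel wrench lying on the bench, 170 mm long (its x); origin under its middle.
- jar: Bystander: white screw-top jar, 64 mm in diameter, 70 mm high; origin at its foot.
- seal: Bystander: black rubber ring, 72 mm in diameter, 18 mm high, lying flat; origin under its middle.
Mind the look-alikes: they are no part of the job. What is shaped like the cap but orange or turquoise is not meant.

How it is judged:
By the outcome, as a careful person would: the job done as asked, in the order asked, and still so for the second after the job is handed in, with the robot touching nothing.
It also fails if it takes over 72 s, if anything falls off the work surface, if the arm or the gripper's body presses on something with over 40 N, if the wrist force passes 120 N, or if a joint passes its speed limit or range.

## Working session

There is one attempt and no reset: what is moved stays moved. The work goes in short steps, Python scripts to look and compute and a tool call to move; the robot and the scene stay as the last step left them, time stands still between calls to the robot, and variables do not carry over. Pictures are saved under pics/ and viewed, at most 10 in all, crops included, and the job is handed in when it is done.

Besides the shell and the picture viewer there is one more tool, called by a JSON object that holds its "fn" and its "kwargs", one argument or row to a line. carry_out: Moves the arm, as the interface text tells. Its arguments: {"type":"object","properties":{"series":{"type":"array","items":{"type":"array","items":{"type":"number"}}}},"required":["series"]}

```bash
ls; mkdir -p pics; cat > h.py <<'E'
import numpy as np, cv2
from cell import env
from scipy.spatial.transform import Rotation as Ro
def tool(s=None):
    s=s or env.state(); T=np.eye(4); T[:3,:3]=Ro.from_euler('xyz',s['tcp_rot']).as_matrix(); T[:3,3]=s['eef_pos']; return T
def grab(n):
    T=tool(); im,d=env.read_camera(n); c=env.get_calibration(n)
    M=np.array(c['cam_to_world']) if n!='wrist' else T@np.array(c['T_tool_cam'])
    return im,d,np.array(c['intrinsics']),M
def cloud(d,K,M):
    v,u=np.mgrid[:d.shape[0],:d.shape[1]]
    P=np.stack([(u-K[0,2])/K[0,0]*d,-(v-K[1,2])/K[1,1]*d,-d],-1)
    return P@M[:3,:3].T+M[:3,3]
def ray(u,v,K,M,z):
    r=M[:3,:3]@np.array([(u-K[0,2])/K[0,0],-(v-K[1,2])/K[1,1],-1]); o=M[:3,3]
    return o+r*(z-o[2])/r[2]
E
python3 - <<'E'
from h import *
for n in('scene','side','wrist'):
    im,d,K,M=grab(n); cv2.imwrite(f'pics/{n}.png',im[...,::-1]); np.savez(f'{n}.npz',im=im,d=d,K=K,M=M)
    print(n,M.round(2).tolist(),K.tolist(),(d>0).mean(),{k:v for k,v in env.get_calibration(n).items() if k not in('intrinsics','cam_to_world')})
print(env.state())
E
```

```text
pics
scene [[-0.48, -0.6, 0.65, 1305.22], [0.88, -0.33, 0.35, 431.82], [0.01, 0.73, 0.68, 896.74], [0.0, 0.0, 0.0, 1.0]] [[423.60304483129596, 0.0, 270.6387966637404], [0.0, 423.60304483129596, 208.1977005978361], [0.0, 0.0, 1.0]] 0.9959396258503401 {}
side [[0.99, 0.08, -0.12, 406.58], [-0.14, 0.61, -0.78, -907.76], [0.01, 0.78, 0.62, 890.3], [0.0, 0.0, 0.0, 1.0]] [[533.7736919847843, 0.0, 283.2410523151553], [0.0, 533.7736919847843, 198.62192727603596], [0.0, 0.0, 1.0]] 0.9961054421768708 {}
wrist [[0.4, -0.88, -0.26, 174.45], [0.92, 0.38, 0.11, 606.88], [-0.0, -0.28, 0.96, 385.14], [0.0, 0.0, 0.0, 1.0]] [[315.5442554845286, 0.0, 274.71288413051735], [0.0, 315.5442554845286, 207.69051494523526], [0.0, 0.0, 1.0]] 0.9958630952380952 {'T_tool_cam': array([[-4.48712974e-04,  9.59648381e-01,  2.81202389e-01,
         7.92635750e+01],
       [ 9.99999811e-01,  3.12435673e-04,  5.29456744e-04,
         1.51758140e+00],
       [ 4.20234650e-04,  2.81202574e-01, -9.59648340e-01,
         1.90937786e+01],
       [ 0.00000000e+00,  0.00000000e+00,  0.00000000e+00,
         1.00000000e+00]])}
{'t': 0.15, 'joints': array([ 1.05936835e+00,  4.91445069e-01,  1.55930081e+00, -9.61060584e-06,
        1.09173531e+00, -1.05579087e-01]), 'qvel': array([-1.33519934e-04, -2.16426710e-03, -2.65540291e-03, -8.27309153e-05,
       -1.87010227e-04, -6.09668114e-05]), 'tau': array([ 1.83158205e-03, -6.12891912e+01, -2.58280760e+01,  6.92773378e-02,
        4.72277496e-02, -6.30584941e-05]), 'eef_pos': array([246.71024598, 574.23150534, 404.2840027 ]), 'tcp_rot': array([-3.14070816e+00, -8.51595572e-05,  2.73574816e+00]), 'ft_force': array([-0.09176394, -0.7497622 ,  0.63054957]), 'moment': array([ 0.01919809, -0.00097197,  0.00652248]), 'grip_force': 0.0, 'opening': 0.9959095328635311}
```

View pics/scene.png

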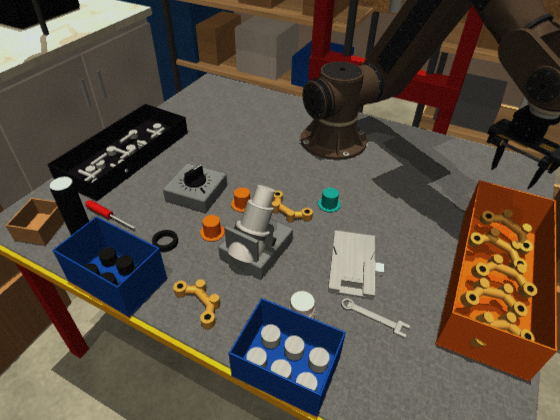

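View pics/side.png

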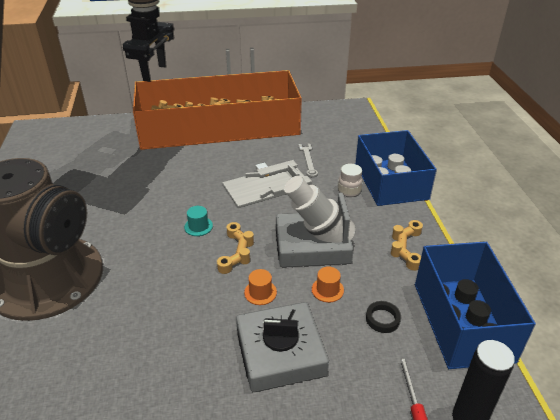

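The scene view shows the warmer and tin at about (255,225), holder at (352,262), thermostat at (195,183) and teal decoy at (330,198). In the side view, the capped tin is at about (305,200), holder at (265,185), thermostat at (280,340) and dial centre at (282,335). Next I'll do rough localization from depth.

```bash
python3 - <<'E'
from h import *
a=[]
for n in('scene','side'):
    f=np.load(n+'.npz'); P=cloud(f['d'],f['K'],f['M']); im=f['im']
    ok=(f['d']>0)
    def show(lbl,m):
        q=P[m&ok]; print(n,lbl,len(q),np.percentile(q,[2,50,98],axis=0).round(0).tolist()) if len(q) else 0
    v,u=np.mgrid[:420,:560]
    def box(u0,v0,u1,v1): return (u>=u0)&(u<u1)&(v>=v0)&(v<v1)
    if n=='scene':
        B={'tin':(220,175,295,275),'holder':(322,225,388,298),'thermo':(160,160,232,212)}
    else: B={'tin':(268,170,356,268),'holder':(218,155,312,205),'thermo':(232,300,330,392)}
    for k,b in B.items():
        m=box(*b)
        z=P[...,2]
        for lo,hi in {'tin':[(40,60),(150,170),(170,185),(185,215)],'holder':[(4,12),(16,23),(24,40)],'thermo':[(45,55),(55,64),(88,98)]}[k]:
            show((k,lo,hi),m&(z>lo)&(z<hi))
            if k!='tin':
                q=P[m&ok&(z>lo)&(z<hi)][:,:2].astype(np.float32)
                if len(q)>10: print('   rect',cv2.minAreaRect(q))
c=[]
s=cv2.imread('pics/side.png')[140:275,200:370]; t=cv2.imread('pics/side.png')[295:395,225:335]
w=cv2.imread('pics/scene.png')[170:305,215:395]
o=np.zeros((600,800,3),np.uint8)
x=cv2.resize(s,(400,318));o[:318,:400]=x
x=cv2.resize(w,(400,300));o[:300,400:]=x
x=cv2.resize(t,(308,280));o[320:,:308]=x
x=cv2.resize(cv2.imread('pics/wrist.png'),(373,280));o[320:,400:773]=x
cv2.imwrite('pics/m.png',o)
E
```

```text
scene ('tin', 40, 60) 1079 [[446.0, -205.0, 41.0], [594.0, 58.0, 48.0], [711.0, 91.0, 59.0]]
scene ('tin', 150, 170) 317 [[586.0, -8.0, 150.0], [619.0, 30.0, 161.0], [636.0, 54.0, 170.0]]
scene ('tin', 170, 185) 158 [[551.0, 2.0, 170.0], [597.0, 29.0, 178.0], [623.0, 47.0, 185.0]]
scene ('tin', 185, 215) 142 [[564.0, 1.0, 185.0], [586.0, 26.0, 192.0], [597.0, 45.0, 201.0]]
scene ('holder', 4, 12) 1580 [[430.0, 202.0, 4.0], [513.0, 276.0, 7.0], [645.0, 343.0, 10.0]]
   rect ((531.3025512695312, 292.02056884765625), (224.3211212158203, 150.65948486328125), 17.54339027404785)
scene ('holder', 16, 23) 847 [[510.0, 223.0, 16.0], [584.0, 314.0, 18.0], [651.0, 357.0, 22.0]]
   rect ((566.5360717773438, 296.66387939453125), (153.62060546875, 138.0849609375), 17.5545597076416)
scene ('holder', 24, 40) 94 [[606.0, 276.0, 25.0], [617.0, 301.0, 30.0], [627.0, 325.0, 34.0]]
   rect ((615.16357421875, 300.1793518066406), (14.445411682128906, 51.9130744934082), 17.802692413330078)
scene ('thermo', 45, 55) 1049 [[428.0, -343.0, 45.0], [521.0, -253.0, 48.0], [573.0, -198.0, 53.0]]
   rect ((499.70812
[... 1418 characters left out ...]
2489013671875), (12.506423950195312, 55.31105041503906), 17.236867904663086)
side ('thermo', 45, 55) 3930 [[426.0, -349.0, 46.0], [495.0, -295.0, 49.0], [571.0, -204.0, 52.0]]
   rect ((497.89324951171875, -275.4143981933594), (149.3885040283203, 151.5607452392578), 5.834677219390869)
side ('thermo', 55, 64) 430 [[465.0, -308.0, 55.0], [494.0, -292.0, 59.0], [529.0, -275.0, 63.0]]
   rect ((495.9156494140625, -288.4570617675781), (43.4769401550293, 67.20486450195312), 81.3492431640625)
side ('thermo', 88, 98) 270 [[468.0, -288.0, 89.0], [498.0, -277.0, 93.0], [528.0, -264.0, 95.0]]
   rect ((497.7951354980469, -275.21783447265625), (19.273801803588867, 62.884674072265625), 76.75074005126953)
```

View pics/m.png

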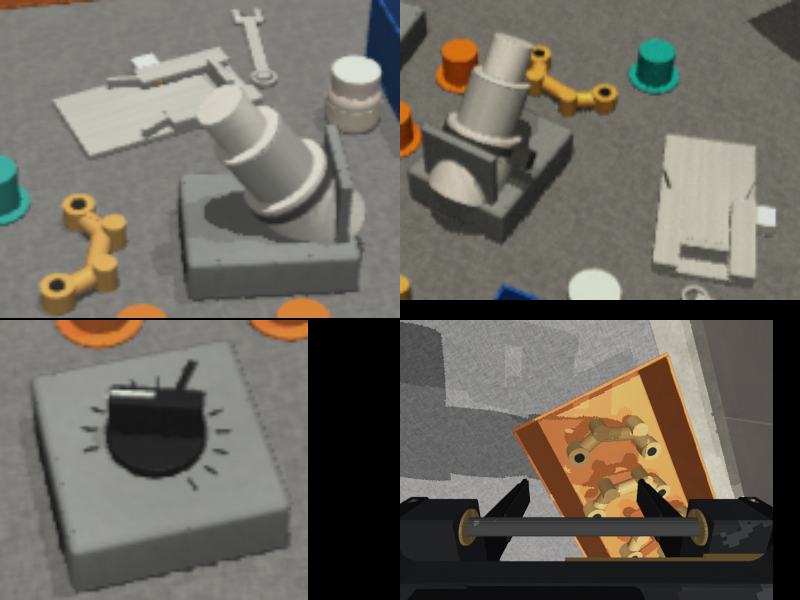

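The montage shows the capped tin leaning towards the robot, with the narrow body sitting above a flush brim. The holder lane opens towards the robot, with the catch housing on its +y side. The dial's white line points towards the box's -x side, and the long mark is at far right.

```bash
python3 - <<'E'
from h import *
from scipy.optimize import least_squares
Q=[];W=[];F=[]
for n in('scene','side'):
    f=np.load(n+'.npz'); P=cloud(f['d'],f['K'],f['M'])
    x,y,z=P[...,0],P[...,1],P[...,2]
    sat=np.ptp(f['im'].astype(int),axis=-1)
    near=(abs(x-610)<130)&(abs(y-15)<120)&(f['d']>0)&(sat<60)
    Q.append(P[near&(z>150)]); w=P[near&(z>44)&(z<54)]; W.append(w)
    print('hi',n,'fin',np.percentile(P[near&(x>650)&(z>60)],[0,50,100],axis=0).round().tolist() if (near&(x>650)&(z>60)).any() else 0)
w=np.vstack(W)[:,:2].astype(np.float32); r=cv2.minAreaRect(w); print('warmer rect',r)
q=np.vstack(Q)
# brim/shoulder assumed: yaw psi & shoulder point free; cap body cyl radius 25 (s in 8..45), r
def fit(p,q):
    a=np.array([-.573*np.cos(p[2]),-.573*np.sin(p[2]),.82]); o=np.array([p[0],p[1],149.])
    d=q-o; s=d@a; rr=np.linalg.norm(d-np.outer(s,a),axis=1); return s,rr
p=np.array([595,15,0.])
for it in range(6):
    s,rr=fit(p,q); m=(s>9)&(s<44)&(abs(rr-25)<(12 if it<2 else 5))
    p=least_squares(lambda p:fit(p,q[m])[1]-25,p,loss='soft_l1').x
s,rr=fit(p,q); print(p,m.sum(),np.std(rr[m]-25)); 
near=rr<45; print('s top pct',np.percentile(s[near],[90,95,98,99.5]))
for lo in range(-40,60,5):
    k=(s>=lo)&(s<lo+5)&(rr<60); print(lo,k.sum(),np.percentile(rr[k],[20,50,80,95]).round(1) if k.any() else '')
E
```

```text
hi scene fin [[650.0, -35.0, 60.0], [688.0, 25.0, 100.0], [716.0, 87.0, 138.0]]
hi side fin [[650.0, -40.0, 60.0], [675.0, -15.0, 109.0], [712.0, 60.0, 133.0]]
warmer rect ((621.8785400390625, 16.046249389648438), (146.13731384277344, 179.4228515625), 86.6010971069336)
[ 5.92779969e+02  2.06067094e+01 -5.71909600e-02] 543 1.5181109735146046
s top pct [47.29162422 47.85042085 48.67894913 49.28650156]
-40 0 
-35 0 
-30 0 
-25 29 [36.4 38.  38.7 39.8]
-20 49 [36.5 37.6 38.3 39.5]
-15 66 [36.2 37.6 38.4 39.7]
-10 77 [35.8 37.5 38.6 39.3]
-5 105 [34.9 36.3 38.  40.2]
0 186 [26.1 31.6 35.1 37.6]
5 68 [23.7 24.9 26.6 28.3]
10 79 [23.5 24.7 26.3 27.5]
15 78 [23.8 25.3 26.2 27.1]
20 75 [23.9 24.8 26.3 27.5]
25 78 [23.4 24.5 26.2 27.1]
30 78 [24.2 24.9 25.8 27. ]
35 82 [23.7 24.8 25.8 27.1]
40 90 [23.3 24.4 25.9 27.2]
45 275 [12.1 18.5 23.6 25.7]
50 1 [21. 21. 21. 21.]
55 0
```

```bash
cat >> h.py <<'E'
def go(x,y,zg,yaw):
    "shift (m) and turn (deg) taking TCP to grasp-point target; zg = grasp point height"
    s=env.state(); T=tool(s); d=T[:3,:3].T@(np.array([x,y,zg+171])-T[:3,3])
    t=-np.degrees((yaw-s['tcp_rot'][2]+np.pi)%(2*np.pi)-np.pi)
    print('shift',(d/1000).round(4),'turn',round(t,1),'pos',T[:3,3].round(1),'yaw',s['tcp_rot'][2].round(4),'tilt',Ro.from_matrix(T[:3,:3].T@Ro.from_euler('xyz',[np.pi,0,s['tcp_rot'][2]]).as_matrix()).magnitude().round(4),'F',s['ft_force'].round(1),'t',round(s['t'],2),'j6',s['joints'][5].round(3))
E
python3 -c "
from h import *
go(573.9,21.7,270,np.pi-.057)"
```

```text
Traceback (most recent call last):
  File "h.py", line 21, in go
    print('shift',(d/1000).round(4),'turn',round(t,1),'pos',T[:3,3].round(1),'yaw',s['tcp_rot'][2].round(4),'tilt',Ro.from_matrix(T[:3,:3].T@Ro.from_euler('xyz',[np.pi,0,s['tcp_rot'][2]]).as_matrix()).magnitude().round(4),'F',s['ft_force'].round(1),'t',round(s['t'],2),'j6',s['joints'][5].round(3))
                                                                                                                   ^^^^^^^^^^^^^^^^^^^^^^^^^^^^^^^^^^^^^^^^^^^^^^^^^^^^^^^^^^^^^^^^^^^^^^^^^^^^^^^^^^^^^^^^^^^^^^^^^^^^^^^
AttributeError: 'float' object has no attribute 'round'
```

```bash
sed -i 's/,.tilt.,Ro.*magnitude().round(4)//' h.py
python3 -c "
from h import *
go(573.9,21.7,270,np.pi-.057)"
```

```text
shift [-0.5187 -0.3785 -0.0364] turn -20.0 pos [246.7 574.2 404.3] yaw 2.7357 F [-0.1 -0.7  0.6] t 0.15 j6 -0.106
```

{"fn": "carry_out", "kwargs": {
  "series": [
    [-0.04,-0.03,-0.036,-2,1],
    [-0.09,-0.066,-0.036,-5,1],
    [-0.14,-0.102,-0.036,-8,1],
    [-0.19,-0.139,-0.036,-10,1],
    [-0.24,-0.175,-0.036,-12,1],
    [-0.29,-0.212,-0.036,-14,1],
    [-0.34,-0.248,-0.036,-16,1],
    [-0.39,-0.285,-0.036,-18,1],
    [-0.44,-0.321,-0.036,-20,1],
    [-0.48,-0.35,-0.036,-20,1],
    [-0.519,-0.3785,-0.036,-20,1],
    [-0.519,-0.3785,-0.036,-20,1],
    [-0.519,-0.3785,-0.036,-20,1],
    [-0.519,-0.3785,-0.036,-20,1]
  ]
}}

```text
t: 1.9
eef_pos: [573.7, 22.6, 440.8]
tcp_rot: [3.141, -0.0, 3.086]
ft_force: [0.5, 0.0, -0.2]
opening: 0.999
grip_force: 0.0
```

```bash
python3 - <<'E'
from h import *
from scipy.optimize import least_squares
go(573.9,21.7,270,np.pi-.057)
im,d,K,M=grab('wrist'); cv2.imwrite('pics/w1.png',im[...,::-1]); np.savez('w1.npz',im=im,d=d,K=K,M=M)
P=cloud(d,K,M); q=P[(d>0)&(P[...,2]>120)&(P[...,2]<215)&(abs(P[...,0]-590)<80)&(abs(P[...,1]-20)<60)]
def fit(p,q):
    a=np.array([-.573*np.cos(p[2]),-.573*np.sin(p[2]),.82]); o=np.array([p[0],p[1],149.])
    e=q-o; s=e@a; return s,np.linalg.norm(e-np.outer(s,a),axis=1)
p=np.array([592.8,20.6,-.057])
for it in range(6):
    s,rr=fit(p,q); m=(s>9)&(s<46)&(abs(rr-25)<5)
    p=least_squares(lambda p:fit(p,q[m])[1]-25,p,loss='soft_l1').x
s,rr=fit(p,q); print(p,m.sum(),np.std(rr[m]-25),np.percentile(s[rr<30],[90,98]))
t=(s>40)&(rr<20); print('top s median',np.median(s[t]),t.sum())
E
```

```text
shift [-0.0003 -0.0009 -0.0002] turn 0.1 pos [573.7  22.6 440.8] yaw 3.0861 F [ 0.5  0.  -0.2] t 1.9 j6 -1.591
[ 5.94406712e+02  2.13901399e+01 -6.93931855e-02] 415 0.16394352554551397 [50.5984468  51.13935726]
top s median 49.9592373200596 2024
```

View pics/w1.png

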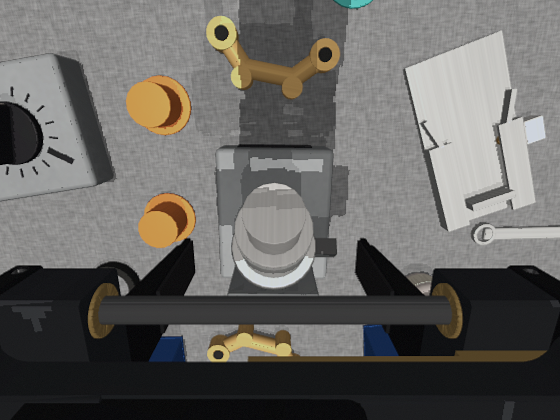

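The wrist view shows the cap centred between the fingers at about (272,235), with the brim and clamp visible. The fit residual is 0.2 mm and the top lies 50 mm above the shoulder, as it should. Descending now.

{"fn": "carry_out", "kwargs": {
  "series": [
    [-0.0014,0,0.03,0.4,1],
    [-0.0014,0,0.06,0.4,1],
    [-0.0014,0,0.08,0.4,1],
    [-0.0014,0,0.0935,0.4,1],
    [-0.0014,0,0.0935,0.4,1],
    [-0.0014,0,0.0935,0.4,1]
  ]
}}

```text
t: 2.7
eef_pos: [575.7, 21.7, 348.0]
tcp_rot: [3.142, 0.001, 3.078]
ft_force: [0.2, -0.3, 1.2]
opening: 0.998
grip_force: 0.0
```

```bash
python3 - <<'E'
from h import *
go(575.1,22.4,176.1,np.pi-.063)
f=np.load('w1.npz'); P=cloud(f['d'],f['K'],f['M']); x,y,z=P[...,0],P[...,1],P[...,2]; d=f['d']
near=(d>0)&(abs(x-540)<160)&(y>190)&(y<390)
for lo,hi in((6,10.5),(17,22),(26,36)):
    q=P[near&(z>lo)&(z<hi)]; print(lo,len(q),cv2.minAreaRect(q[:,:2].astype(np.float32)),np.median(q[:,2]))
q=P[near&(z>29)&(z<36)][:,:2]; c=np.median(q,0); print(c)
# provisional holder frame
th=np.radians(17.6); R=np.array([[np.cos(th),np.sin(th)],[-np.sin(th),np.cos(th)]]); o=np.array([528,271.8])
H=(P[...,:2]-o)@R.T
for lbl,m in (('stop',near&(z>28)&(z<36)),('lips',near&(z>17.5)&(z<22)),('floor',near&(z>6)&(z<10.5)),('hi',near&(z>36))):
    h=H[m]; h=h[(abs(h[:,0])<135)&(abs(h[:,1])<85)]; print(lbl,len(h),np.percentile(h,[1,50,99],axis=0).round(1).tolist() if len(h) else '')
# save top view of heights in holder frame
img=np.zeros((360,520),np.uint8)
m=near&(abs(H[...,0])<130)&(abs(H[...,1])<90)
u=((H[m][:,0]+130)*2).astype(int); v=((90-H[m][:,1])*2).astype(int); img[v,u]=np.clip(z[m]*6+40,0,255)
cv2.imwrite('pics/hold.png',cv2.morphologyEx(img,cv2.MORPH_CLOSE,np.ones((3,3))))
E
```

```text
shift [0.0006 0.0006 0.0009] turn -0.0 pos [575.7  21.7 348. ] yaw 3.0782 F [ 0.2 -0.3  1.2] t 2.7 j6 -1.584
6 11791 ((562.2206420898438, 295.5237731933594), (281.0162353515625, 138.83937072753906), 17.55455780029297) 8.753623485751916
17 5058 ((565.0582885742188, 297.68731689453125), (153.25074768066406, 140.80581665039062), 17.491500854492188) 20.211836815115618
26 427 ((614.8456420898438, 301.2103271484375), (11.295917510986328, 55.00883483886719), 18.46906280517578) 32.33460308600826
[614.25011041 300.05869456]
stop 384 [[86.5, -25.6], [90.6, 1.0], [96.7, 27.8]]
lips 5007 [[-28.3, -56.2], [46.5, 33.3], [117.7, 80.2]]
floor 11040 [[-99.5, -56.2], [-33.8, 3.9], [116.2, 58.1]]
hi 0
```

View pics/hold.png

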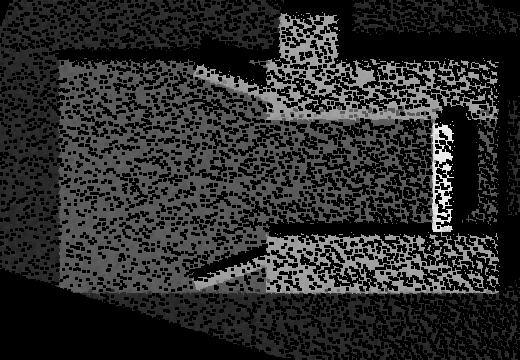

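The height map in the holder frame confirms the pose: floor edge at x=-100, lips from 4, lane centre at about +1 mm. The stop face is near x=86, so the cap should rest near x=50. Gripping now.

{"fn": "carry_out", "kwargs": {
  "series": [
    [0,0,0.0005,0,0.5],
    [0,0,0.0005,0,0.45],
    [0,0,0.0005,0,0.4],
    [0,0,0.0005,0,0.4],
    [0,0,0.0005,0,0.4],
    [0,0,0.0005,0,0.4]
  ]
}}

```text
t: 3.45
eef_pos: [575.5, 21.5, 346.8]
tcp_rot: [3.142, 0.0, 3.078]
ft_force: [0.6, 0.4, 0.2]
opening: 0.531
grip_force: 30.0
```

{"fn": "carry_out", "kwargs": {
  "series": [
    [0.0017,0,-0.0025,0,0.4],
    [0.0046,0,-0.0066,0,0.4],
    [0.0086,0,-0.0123,0,0.4],
    [0.0126,0,-0.018,0,0.4],
    [0.0166,0,-0.0238,0,0.4],
    [0.0206,0,-0.0295,0,0.4],
    [0.0246,0,-0.0353,0,0.4],
    [0.0275,0,-0.0394,0,0.4],
    [0.0275,0,-0.0394,0,0.4]
  ]
}}

```text
t: 4.58
eef_pos: [547.9, 23.3, 386.5]
tcp_rot: [3.142, 0.001, 3.078]
ft_force: [-0.1, 0.5, -1.3]
opening: 0.525
grip_force: 30.0
```

```bash
python3 - <<'E'
from h import *
th=.3065; c,s=np.cos(th),np.sin(th); o=np.array([527.7,272.8])
g=o+np.array([[c,-s],[s,c]])@np.array([-55+0,0]); print(g)
go(g[0],g[1],240,np.pi+th)
for n in('side',):
    im,d,K,M=grab(n); cv2.imwrite('pics/s2.png',cv2.resize(im[100:290,170:390,::-1],None,fx=2.5,fy=2.5))
E
```

```text
[475.26325081 256.2052016 ]
shift [ 0.0873  0.2278 -0.0245] turn -21.2 pos [547.9  23.3 386.5] yaw 3.0779 F [-0.1  0.5 -1.3] t 4.58 j6 -1.585
```

View pics/s2.png

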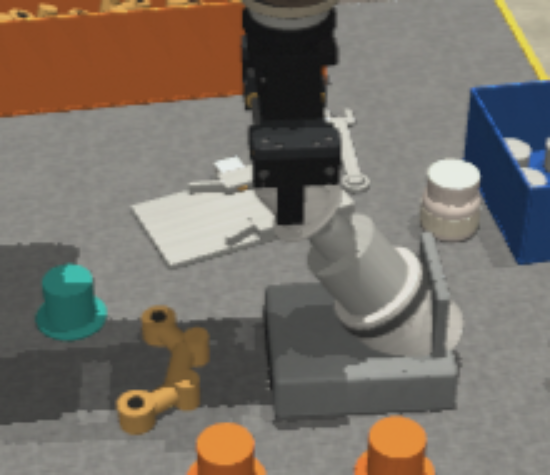

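The side view shows the cap clear of the neck, held leaning at about (310,205), with the bare neck below it at (335,240). Carrying it over the landing.

{"fn": "carry_out", "kwargs": {
  "series": [
    [0.01,0,-0.025,0,0.4],
    [0.02,0.02,-0.0245,-2,0.4],
    [0.034,0.056,-0.0245,-5,0.4],
    [0.048,0.094,-0.0245,-9,0.4],
    [0.062,0.132,-0.0245,-13,0.4],
    [0.076,0.17,-0.0245,-17,0.4],
    [0.086,0.205,-0.0245,-20,0.4],
    [0.092,0.226,-0.0245,-21.2,0.4],
    [0.092,0.226,-0.0245,-21.2,0.4],
    [0.092,0.226,-0.0245,-21.2,0.4],
    [0.092,0.226,-0.0245,-21.2,0.4]
  ]
}}

```text
t: 6.0
eef_pos: [470.9, 254.0, 410.6]
tcp_rot: [-3.142, -0.0, -2.837]
ft_force: [-0.8, -0.7, -0.3]
opening: 0.528
grip_force: 30.0
```

```bash
python3 - <<'E'
from h import *
go(470.5,254.7,62,np.pi+.3065)
E
```

```text
shift [0.0002 0.0009 0.1776] turn -0.1 pos [470.9 254.  410.6] yaw -2.8365 F [-0.8 -0.7 -0.3] t 6.0 j6 -1.505
```

{"fn": "carry_out", "kwargs": {
  "series": [
    [0,0.0005,0.04,0,0.4],
    [0,0.0005,0.08,0,0.4],
    [0,0.0005,0.12,0,0.4],
    [0,0.0005,0.15,0,0.4],
    [0,0.0005,0.17,0,0.4],
    [0,0.0005,0.176,0,0.4],
    [0,0.0005,0.176,0,0.4],
    [0,0.0005,0.178,0,0.4],
    [0,0.0005,0.178,0,0.4]
  ]
}}

```text
t: 7.12
eef_pos: [470.6, 255.2, 233.2]
tcp_rot: [3.141, 0.001, -2.835]
ft_force: [0.4, 0.0, 0.2]
opening: 0.529
grip_force: 30.0
```

```bash
python3 - <<'E'
from h import *
go(470.5,254.7,57,np.pi+.3065)
im,d,K,M=grab('wrist'); cv2.imwrite('pics/w2.png',im[...,::-1])
E
```

```text
shift [ 0.0002 -0.0004  0.0052] turn -0.0 pos [470.6 255.2 233.2] yaw -2.8354 F [0.4 0.  0.2] t 7.12 j6 -1.504
```

View pics/w2.png

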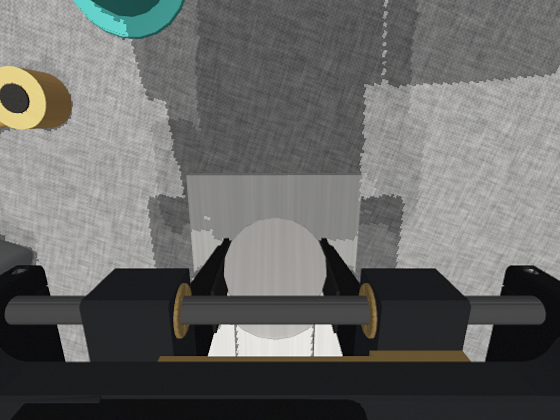

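The wrist view shows the cap between the fingers, centred over the holder's landing (plate edges at about u=188 and u=360). Next I'll press the low brim edge down gently so the cap pivots upright.

{"fn": "carry_out", "kwargs": {
  "series": [
    [0,0,0.003,0,0.4],
    [0,0,0.005,0,0.4],
    [0,0,0.006,0,0.4],
    [0,0,0.007,0,0.4],
    [0,0,0.008,0,0.4]
  ]
}}

```text
t: 7.8
eef_pos: [470.9, 255.3, 225.7]
tcp_rot: [3.141, 0.002, -2.835]
ft_force: [-0.7, -0.3, 19.6]
opening: 0.526
grip_force: 30.0
```

{"fn": "carry_out", "kwargs": {
  "series": [
    [0,0,0.001,0,0.4],
    [0,0,0.0015,0,0.4]
  ]
}}

```text
t: 8.05
eef_pos: [471.3, 255.4, 225.0]
tcp_rot: [3.141, 0.005, -2.835]
ft_force: [-0.1, -0.2, 22.1]
opening: 0.528
grip_force: 30.0
```

{"fn": "carry_out", "kwargs": {
  "series": [
    [0,0,0.001,0,0.4],
    [0,0,0.002,0,0.4],
    [0,0,0.003,0,0.4]
  ]
}}

```text
t: 8.43
eef_pos: [472.3, 255.7, 222.9]
tcp_rot: [3.141, 0.009, -2.835]
ft_force: [4.6, 0.8, 28.5]
opening: 0.528
grip_force: 30.0
```

{"fn": "carry_out", "kwargs": {
  "series": [
    [0,0,-0.002,0,0.4],
    [0,0,-0.003,0,0.58],
    [0,0,-0.003,0,0.6],
    [0,0,-0.003,0,0.62],
    [0,0,-0.003,0,0.62]
  ]
}}

```text
t: 9.05
eef_pos: [470.5, 255.2, 222.9]
tcp_rot: [3.142, -0.0, -2.835]
ft_force: [0.5, -0.4, -1.3]
opening: 0.621
grip_force: 0.0
```

```bash
python3 - <<'E'
from h import *
im,d,K,M=grab('wrist'); P=cloud(d,K,M)
im2,d2,K2,M2=grab('side')
o=np.zeros((420,800,3),np.uint8); o[:300,:400]=cv2.resize(im,(400,300))[...,::-1]
o[:300,400:]=cv2.resize(im2[130:235,180:320,::-1],(400,300)); cv2.imwrite('pics/w3.png',o)
th=.3065; R=np.array([[np.cos(th),np.sin(th)],[-np.sin(th),np.cos(th)]]); H=(P[...,:2]-np.array([527.7,272.8]))@R.T
m=(d>0)&(P[...,2]>45)&(P[...,2]<75)&(abs(H[...,0]+45)<45)&(abs(H[...,1])<30)
h=H[m];z=P[m][:,2]; A=np.c_[h,np.ones(len(h))]; print(np.linalg.lstsq(A,z,rcond=None)[0],np.percentile(h,[1,50,99],axis=0),np.percentile(z,[2,50,98]))
go(470.5,254.7,57,np.pi+.3065)
E
```

```text
[ 0.07492566 -0.07283671 60.15344624] [[-69.5501855  -29.65960132]
 [-29.19683845  -1.29841873]
 [-10.96868011  23.04959864]] [46.12002733 58.63264965 69.85526583]
shift [ 0.0001 -0.0005 -0.005 ] turn -0.0 pos [470.5 255.2 223. ] yaw -2.8353 F [-0.5  0.   0.4] t 9.15 j6 -1.504
```

View pics/w3.png

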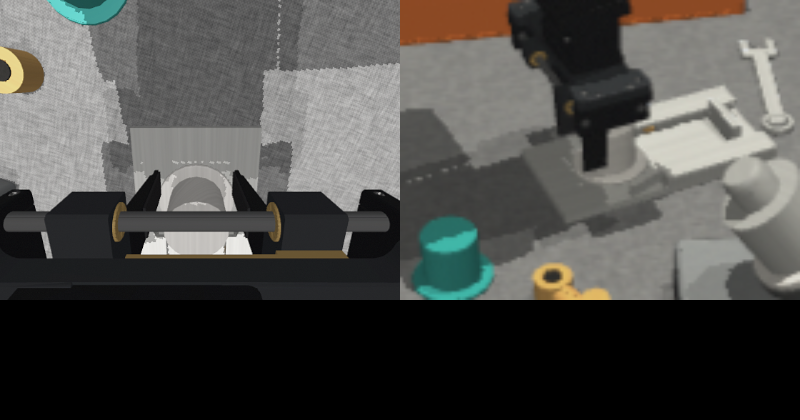

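The cap now stands upright, brim down, on the landing (wrist view at (195,215)). Next I'll measure its centre.

```bash
cat > c.py <<'E'
from h import *
th=.3065; R=np.array([[np.cos(th),np.sin(th)],[-np.sin(th),np.cos(th)]]); O=np.array([527.7,272.8])
def H(P): return (P[...,:2]-O)@R.T
def W(x,y): return O+R.T@np.array([x,y])
if __name__=='__main__':
    im,d,K,M=grab('wrist'); P=cloud(d,K,M); h=H(P); z=P[...,2]
    n=(d>0)&(abs(h[...,1])<45)&(abs(h[...,0]+40)<70)
    for l,m in(('top',n&(z>56)&(z<61)&(abs(h[...,1])<24)),('brim',n&(z>11.5)&(z<15.5)),('side',n&(z>22)&(z<50)&(abs(h[...,1])<22))):
        q=h[m]; print(l,len(q),np.percentile(q,[1,50,99],axis=0).round(1).tolist())
        if l!='top':
            c=cv2.minEnclosingCircle(q.astype(np.float32)); print(c)
            # circle fit
            b=np.linalg.lstsq(np.c_[2*q,np.ones(len(q))],(q**2).sum(1),rcond=None)[0]; print('fit',b[:2],np.sqrt(b[2]+b[0]**2+b[1]**2))
E
python3 c.py
```

```text
top 3109 [[-55.9, -21.4], [-24.7, 0.9], [-10.7, 22.7]]
brim 2644 [[-66.4, -32.8], [-52.1, 1.5], [-21.4, 35.0]]
((-18.868574142456055, 5.535539150238037), 49.55046844482422)
fit [-30.45816469   1.11869518] 31.49548988706656
side 1479 [[-56.5, -20.7], [-53.9, 0.4], [-43.6, 21.5]]
((-42.55809783935547, 0.05640125274658203), 22.011823654174805)
fit [-31.3023815    1.04124739] 24.79134680078613
```

{"fn": "carry_out", "kwargs": {
  "series": [
    [-0.01,0,0,0,0.62],
    [-0.02,0,0,0,0.62],
    [-0.029,0,0.004,0,0.62],
    [-0.029,0,0.008,0,0.62],
    [-0.029,0,0.008,0,0.55],
    [-0.029,0,0.008,0,0.4],
    [-0.029,0,0.008,0,0.4],
    [-0.029,0,0.008,0,0.4],
    [-0.029,0,0.008,0,0.4]
  ]
}}

```text
t: 10.32
eef_pos: [498.1, 263.9, 215.2]
tcp_rot: [3.142, 0.0, -2.835]
ft_force: [-0.1, 0.3, -0.1]
opening: 0.529
grip_force: 30.0
```

```bash
python3 c.py; python3 - <<'E'
from c import *
T=tool(); print(H(T[:3,3]),env.state()['ft_force'],env.state()['grip_force'])
E
```

```text
top 5146 [[-55.2, -23.0], [-38.9, 1.0], [-24.9, 23.2]]
brim 2605 [[-66.0, -32.6], [-54.1, 1.5], [-33.3, 34.9]]
((-33.439414978027344, 1.2989249229431152), 35.42949295043945)
fit [-34.18366656   1.15317625] 28.68693714393588
side 1201 [[-56.1, -20.1], [-53.8, 0.9], [-43.9, 21.4]]
((-42.15739440917969, 0.0866851806640625), 22.018596649169922)
fit [-30.95576376   1.14511681] 24.760101857529833
[-30.85326544   0.45221856] [ 0.68375766 -0.17786077 -0.48952547] 29.999928306788206
```

{"fn": "carry_out", "kwargs": {
  "series": [
    [-0.004,-0.0006,0,0,0.4],
    [-0.009,-0.0007,0,0,0.4],
    [-0.014,-0.0007,0,0,0.4],
    [-0.019,-0.0007,0,0,0.4],
    [-0.023,-0.0007,0,0,0.4],
    [-0.026,-0.0007,0,0,0.4],
    [-0.026,-0.0007,0,0,0.4]
  ]
}}

```text
t: 11.25
eef_pos: [523.3, 271.1, 215.1]
tcp_rot: [3.142, 0.0, -2.835]
ft_force: [-0.1, 0.7, -0.1]
opening: 0.527
grip_force: 30.0
```

```bash
cat > f.py <<'E'
from c import *
s=env.state(); T=tool(s); f=s['ft_force']; print('holder xy',H(T[:3,3]).round(2),'zg',round(T[2,3]-171,1),'F holder',(R@f[:2]).round(1),f[2].round(1),'open',s['opening'],'rot',np.round(s['tcp_rot'],4))
E
python3 f.py; python3 c.py|grep -A2 side
```

```text
holder xy [-4.71 -0.27] zg 44.1 F holder [0.1 0.7] -0.1 open 0.5269128968507625 rot [ 3.1415e+00  1.0000e-04 -2.8353e+00]
side 1227 [[-29.8, -20.8], [-27.5, 0.2], [-17.7, 21.5]]
((-16.828262329101562, 0.12795257568359375), 21.8485164642334)
fit [-4.76936302  0.44491964] 24.794953620697967
```

{"fn": "carry_out", "kwargs": {
  "series": [
    [-0.003,0,0,0,0.4],
    [-0.006,0,0,0,0.4],
    [-0.009,0,0,0,0.4],
    [-0.012,0,0,0,0.4],
    [-0.015,0,0,0,0.4],
    [-0.018,0,0,0,0.4],
    [-0.021,0,0,0,0.4],
    [-0.021,0,0,0,0.4]
  ]
}}

```text
t: 12.3
eef_pos: [543.6, 277.4, 215.1]
tcp_rot: [-3.142, 0.001, -2.835]
ft_force: [1.2, -3.7, -1.1]
opening: 0.529
grip_force: 30.0
```

```bash
python3 f.py
```

```text
holder xy [16.56 -0.38] zg 44.1 F holder [ 0.  -3.9] -1.1 open 0.5294502407907278 rot [-3.1416e+00  1.0000e-03 -2.8354e+00]
```

The catch is pressing sideways with about 4 N, as expected. I'll continue to x≈42.

{"fn": "carry_out", "kwargs": {
  "series": [
    [-0.003,0,0,0,0.4],
    [-0.006,0,0,0,0.4],
    [-0.009,0,0,0,0.4],
    [-0.012,0,0,0,0.4],
    [-0.015,0,0,0,0.4],
    [-0.018,0,0,0,0.4],
    [-0.021,0,0,0,0.4],
    [-0.024,0,0,0,0.4],
    [-0.025,0,0,0,0.4],
    [-0.025,0,0,0,0.4]
  ]
}}

```text
t: 13.55
eef_pos: [567.2, 285.0, 215.2]
tcp_rot: [3.141, 0.001, -2.835]
ft_force: [3.0, -2.5, -0.4]
opening: 0.525
grip_force: 30.0
```

```bash
python3 f.py; python3 c.py | grep -A2 side; python3 - <<'E'
from c import *
im,d,K,M=grab('side'); cv2.imwrite('pics/s3.png',cv2.resize(im[120:230,200:350,::-1],None,fx=4,fy=4))
E
```

```text
holder xy [41.33 -0.24] zg 44.2 F holder [ 2.  -3.3] -0.4 open 0.5252127348769422 rot [ 3.1414e+00  7.0000e-04 -2.8353e+00]
side 1195 [[16.3, -20.6], [18.6, 0.3], [28.5, 21.5]]
((29.2517032623291, 0.22466373443603516), 21.766298294067383)
fit [41.47800707  0.44577376] 24.844334824569703
```

{"fn": "carry_out", "kwargs": {
  "series": [
    [-0.001,0,0,0,0.4],
    [-0.002,0,0,0,0.4],
    [-0.003,0,0,0,0.4],
    [-0.004,0,0,0,0.4],
    [-0.005,0,0,0,0.4],
    [-0.005,0,0,0,0.4]
  ]
}}

```text
t: 14.4
eef_pos: [571.8, 286.5, 215.1]
tcp_rot: [3.141, 0.0, -2.835]
ft_force: [2.1, -1.4, -0.9]
opening: 0.531
grip_force: 30.0
```

```bash
python3 f.py
```

```text
holder xy [46.21 -0.23] zg 44.1 F holder [ 1.6 -2. ] -0.9 open 0.5314501891787528 rot [ 3.1414e+00  1.0000e-04 -2.8353e+00]
```

{"fn": "carry_out", "kwargs": {
  "series": [
    [-0.0007,0,0,0,0.4],
    [-0.0014,0,0,0,0.4],
    [-0.002,0,0,0,0.4],
    [-0.002,0,0,0,0.4]
  ]
}}

```text
t: 14.9
eef_pos: [573.6, 287.2, 215.1]
tcp_rot: [3.141, -0.0, -2.835]
ft_force: [0.7, -0.8, -0.5]
opening: 0.528
grip_force: 30.0
```

```bash
python3 f.py
```

```text
holder xy [48.14 -0.16] zg 44.1 F holder [ 0.4 -0.9] -0.5 open 0.5279942216223412 rot [ 3.1414e+00 -1.0000e-04 -2.8353e+00]
```

{"fn": "carry_out", "kwargs": {
  "series": [
    [-0.0005,0,0,0,0.4],
    [-0.001,0,0,0,0.4],
    [-0.0015,0,0,0,0.4],
    [-0.0015,0,0,0,0.4]
  ]
}}

```text
t: 15.4
eef_pos: [575.2, 287.5, 215.2]
tcp_rot: [3.142, 0.0, -2.835]
ft_force: [-0.1, -0.2, -1.0]
opening: 0.524
grip_force: 30.0
```

```bash
python3 f.py
```

```text
holder xy [49.71 -0.29] zg 44.2 F holder [-0.2 -0.2] -1.0 open 0.5239634985108156 rot [ 3.1415e+00  1.0000e-04 -2.8353e+00]
```

{"fn": "carry_out", "kwargs": {
  "series": [
    [-0.0005,0,0,0,0.4],
    [-0.001,0,0,0,0.4],
    [-0.001,0,0,0,0.4]
  ]
}}

```text
t: 15.78
eef_pos: [576.1, 287.9, 215.2]
tcp_rot: [3.141, 0.0, -2.835]
ft_force: [0.2, 0.3, -1.1]
opening: 0.528
grip_force: 30.0
```

```bash
python3 f.py
```

```text
holder xy [50.69 -0.25] zg 44.2 F holder [0.3 0.2] -1.1 open 0.5279593052397161 rot [ 3.1415e+00  1.0000e-04 -2.8353e+00]
```

{"fn": "carry_out", "kwargs": {
  "series": [
    [-0.0005,0,0,0,0.4],
    [-0.001,0,0,0,0.4],
    [-0.001,0,0,0,0.4]
  ]
}}

```text
t: 16.15
eef_pos: [577.1, 288.1, 215.1]
tcp_rot: [3.142, 0.0, -2.835]
ft_force: [0.3, -0.1, -1.4]
opening: 0.527
grip_force: 30.0
```

```bash
python3 f.py
```

```text
holder xy [51.71 -0.29] zg 44.1 F holder [ 0.3 -0.2] -1.4 open 0.5266712970413598 rot [ 3.1415  0.     -2.8353]
```

{"fn": "carry_out", "kwargs": {
  "series": [
    [-0.0005,0,0,0,0.4],
    [-0.001,0,0,0,0.4],
    [-0.0015,0,0,0,0.4],
    [-0.0015,0,0,0,0.4]
  ]
}}

```text
t: 16.65
eef_pos: [577.9, 288.4, 215.0]
tcp_rot: [-3.142, -0.003, -2.835]
ft_force: [-5.9, -2.4, 2.5]
opening: 0.527
grip_force: 30.0
```

```bash
python3 f.py
```

```text
holder xy [52.54 -0.26] zg 44.0 F holder [-6.4 -0.5] 2.5 open 0.5270939876852802 rot [-3.1415e+00 -2.7000e-03 -2.8352e+00]
```

That's contact: -6.4 N with the cap short of its command. One small confirming nudge, then release slowly and rise.

{"fn": "carry_out", "kwargs": {
  "series": [
    [-0.0004,0,0,0,0.4],
    [-0.0004,0,0,0,0.4]
  ]
}}

```text
t: 16.9
eef_pos: [578.0, 288.5, 215.1]
tcp_rot: [-3.142, -0.003, -2.835]
ft_force: [-7.7, -3.0, 4.5]
opening: 0.528
grip_force: 30.0
```

```bash
python3 f.py
```

```text
holder xy [52.73 -0.24] zg 44.1 F holder [-8.3 -0.6] 4.5 open 0.5277630100760488 rot [-3.1415 -0.0034 -2.8353]
```

{"fn": "carry_out", "kwargs": {
  "series": [
    [0,0,0,0,0.56],
    [0,0,0,0,0.62],
    [0,0,0,0,0.7],
    [0,0,0,0,0.75],
    [0,0,0,0,0.75],
    [0,0,-0.01,0,0.75],
    [0,0,-0.03,0,0.75],
    [0,0,-0.06,0,0.85],
    [0,0,-0.1,0,1],
    [0,0,-0.15,0,1],
    [0,0,-0.17,0,1],
    [0,0,-0.17,0,1]
  ]
}}

```text
t: 18.4
eef_pos: [578.6, 288.6, 388.1]
tcp_rot: [3.141, 0.005, -2.835]
ft_force: [-0.0, -1.1, -0.6]
opening: 0.999
grip_force: 0.0
```

```bash
python3 - <<'E'
from c import *
im,d,K,M=grab('wrist'); P=cloud(d,K,M); h=H(P); z=P[...,2]
n=(d>0)&(abs(h[...,1])<45)&(h[...,0]>-20)&(h[...,0]<125)
for l,m in(('top',n&(z>55)&(z<62)),('stop',n&(z>30)&(z<36))):
    q=h[m]; print(l,len(q),np.percentile(q,[1,50,99],axis=0).round(1).tolist())
q=h[n&(z>57)&(z<60.5)];print(cv2.minEnclosingCircle(q.astype(np.float32)))
cv2.imwrite('pics/w4.png',im[...,::-1])
# dial: from side + scene cameras
T=tool()
for nm in('side','scene'):
    f=np.load(nm+'.npz'); P=cloud(f['d'],f['K'],f['M']); x,y,z=P[...,0],P[...,1],P[...,2]
    near=(f['d']>0)&(abs(x-500)<60)&(abs(y+275)<60); m=near&(z>86)&(z<100)
    g=f['im'][m].max(-1); q=P[m]; w=q[g>110]
    c=cv2.minAreaRect(q[:,:2].astype(np.float32)); print(nm,c,'white',len(w),w.mean(0).round(1), np.percentile(q,50,axis=0))
    u,s,vt=np.linalg.svd(q[:,:2]-q[:,:2].mean(0)); print('bar dir deg',np.degrees(np.arctan2(vt[0][1],vt[0][0])))
go(498,-274,250,np.pi)
E
```

```text
top 1825 [[27.6, -22.3], [50.6, 0.0], [74.1, 23.2]]
stop 432 [[27.1, -26.0], [90.6, 1.0], [95.7, 26.8]]
((51.20960998535156, 0.5082587599754333), 24.832155227661133)
side ((497.7951354980469, -275.21783447265625), (19.273801803588867, 62.884674072265625), 76.75074005126953) white 37 [ 483.2 -270.6   93.1] [ 498.36573985 -277.33163864   92.23058514]
bar dir deg -12.20275179772612
scene ((498.4872741699219, -273.75201416015625), (20.207788467407227, 61.485225677490234), 78.00247192382812) white 12 [ 479.7 -270.9   93.3] [ 499.25494407 -270.84178756   91.33987322]
bar dir deg -12.755738762372067
shift [ 0.2463 -0.5121 -0.0353] turn 17.5 pos [578.5 288.6 386.2] yaw -2.8353 F [-0.5 -0.7 -0.1] t 18.45 j6 -1.517
```

View pics/w4.png

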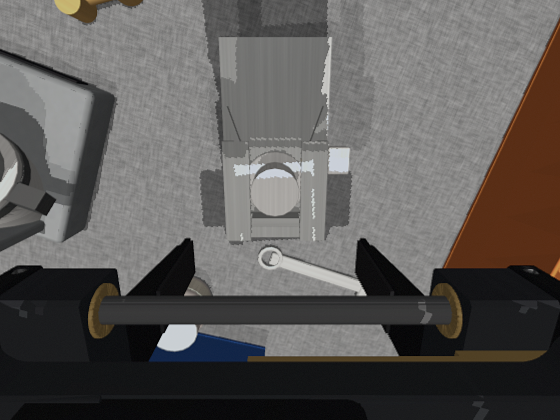

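The wrist view shows the cap seated under both lips at (275,190), with its brim against the stop block at (275,225). Next, over to the dial with the fingers across its bar.

{"fn": "carry_out", "kwargs": {
  "series": [
    [0.01,-0.02,-0.035,1,1],
    [0.03,-0.062,-0.035,4,1],
    [0.053,-0.11,-0.035,7,1],
    [0.077,-0.16,-0.035,10,1],
    [0.101,-0.21,-0.035,13,1],
    [0.125,-0.26,-0.035,16,1],
    [0.149,-0.31,-0.035,19,1],
    [0.173,-0.36,-0.035,22,1],
    [0.197,-0.41,-0.035,25,1],
    [0.22,-0.458,-0.035,28,1],
    [0.238,-0.495,-0.035,30,1],
    [0.2463,-0.512,-0.035,30,1],
    [0.2463,-0.512,-0.035,30,1],
    [0.2463,-0.512,-0.035,30,1]
  ]
}}

```text
t: 20.2
eef_pos: [498.6, -272.6, 419.8]
tcp_rot: [3.141, -0.001, 2.926]
ft_force: [-0.7, -0.1, 0.2]
opening: 0.997
grip_force: 0.0
```

```bash
cat > d.py <<'E'
from h import *
im,d,K,M=grab('wrist'); P=cloud(d,K,M); x,y,z=P[...,0],P[...,1],P[...,2]
near=(d>0)&(abs(x-498)<100)&(abs(y+274)<100)
bt=near&(z>88)&(z<102)&(np.hypot(x-498,y+274)<40); q=P[bt]
r=cv2.minAreaRect(q[:,:2].astype(np.float32)); c=np.array(r[0]); print('bar',r,np.median(q[:,2]))
g=im.max(-1); w=bt&(g>130); wp=P[w].mean(0); v=wp[:2]-c; print('white',w.sum(),wp,'ang',np.degrees(np.arctan2(v[1],v[0])))
b=near&(z>45)&(z<55); print('box',cv2.minAreaRect(P[b][:,:2].astype(np.float32)))
rad=np.hypot(x-c[0],y-c[1]); mk=(b&(rad>40)&(rad<62)&(g<60)).astype(np.uint8)
n,l,s,ce=cv2.connectedComponentsWithStats(mk)
for i in range(1,n):
    if s[i,4]>12:
        p=P[l==i].mean(0)-np.r_[c,0]; print(s[i,4],ce[i].round(),'ang',np.degrees(np.arctan2(p[1],p[0])).round(1),'r',np.hypot(*p[:2]).round(1))
go(c[0],c[1],84,np.radians(167.5)); cv2.imwrite('pics/dial.png',im[...,::-1])
E
python3 d.py
```

```text
bar ((497.2303466796875, -273.10003662109375), (15.233613967895508, 64.67217254638672), 77.85433959960938) 94.63741944229474
white 121 [ 481.85174386 -269.57482542   95.48485364] ang 167.089235451471
box ((497.4722595214844, -272.7926940917969), (149.5343017578125, 149.7015380859375), 5.913392066955566)
13 [275. 146.] ang 164.1 r 46.0
13 [260. 149.] ang -174.6 r 44.8
90 [316. 201.] ang 59.4 r 51.8
shift [ 0.0012 -0.001   0.165 ] turn 0.1 pos [ 498.7 -272.5  420. ] yaw 2.9259 F [-0.6  0.9  0.2] t 20.25 j6 -1.972
```

View pics/dial.png

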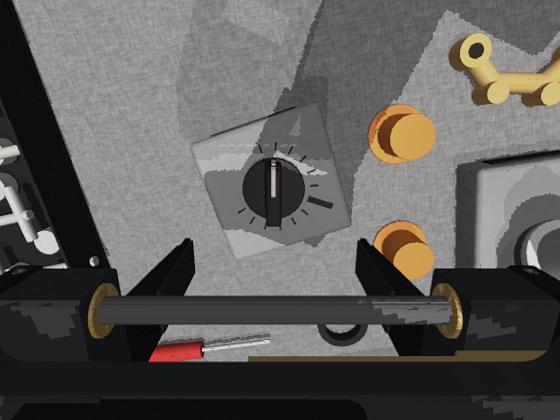

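The wrist view shows the dial at (273,188), its white line pointing up in the image (167.9°), and the long mark at (318,202) (59.6°). That needs about 108.2° clockwise, which matches the 2.2 rad geometry.

{"fn": "carry_out", "kwargs": {
  "series": [
    [0.0012,-0.001,0.04,0,0.8],
    [0.0012,-0.001,0.08,0,0.6],
    [0.0012,-0.001,0.12,0,0.5],
    [0.0012,-0.001,0.15,0,0.4],
    [0.0012,-0.001,0.164,0,0.4],
    [0.0012,-0.001,0.164,0,0.4],
    [0.0012,-0.001,0.164,0,0.25],
    [0.0012,-0.001,0.164,0,0.1],
    [0.0012,-0.001,0.164,0,0.1],
    [0.0012,-0.001,0.164,0,0.1]
  ]
}}

```text
t: 21.5
eef_pos: [497.2, -274.0, 257.0]
tcp_rot: [3.141, 0.001, 2.924]
ft_force: [1.1, 5.3, 5.6]
opening: 0.169
grip_force: 30.0
```

```bash
python3 -c "
from h import *
go(497.4,-273,84.5,np.radians(167.85-108.2)); print(env.state()['moment'])"
```

```text
shift [0.     0.001  0.0015] turn 107.9 pos [ 497.2 -274.   257. ] yaw 2.9241 F [1.1 5.3 5.6] t 21.5 j6 -1.975
[ 1.06291254 -0.31177872  0.02929705]
```

{"fn": "carry_out", "kwargs": {
  "series": [
    [0,0.0006,0,6,0.1],
    [0,0.0008,0,15,0.1],
    [0,0.0008,0,24,0.1],
    [0,0.0008,0,33,0.1],
    [0,0.0008,0,42,0.1],
    [0,0.0008,0,51,0.1],
    [0,0.0008,0,60,0.1],
    [0,0.0008,0,69,0.1],
    [0,0.0008,0,78,0.1],
    [0,0.0008,0,87,0.1],
    [0,0.0008,0,96,0.1],
    [0,0.0008,0,103,0.1],
    [0,0.0008,0,107.9,0.1],
    [0,0.0008,0,107.9,0.1],
    [0,0.0008,0,107.9,0.1]
  ]
}}

```text
t: 23.38
eef_pos: [497.1, -273.8, 256.9]
tcp_rot: [3.141, 0.0, 1.041]
ft_force: [-2.5, -0.8, 5.7]
opening: 0.168
grip_force: 30.0
```

```bash
python3 -c "
from h import *
go(497.4,-273,84.5,np.radians(59.6)); print(env.state()['moment'])"
```

```text
shift [ 0.0009 -0.0001  0.0014] turn 0.0 pos [ 497.1 -273.8  256.9] yaw 1.0409 F [-2.5 -0.8  5.7] t 23.38 j6 -0.09
[-0.18406756  0.61671516 -0.12282725]
```

Release, rise, and check with the camera.

{"fn": "carry_out", "kwargs": {
  "series": [
    [0,0,0,0,0.22],
    [0,0,0,0,0.35],
    [0,0,0,0,0.5],
    [0,0,0,0,0.5],
    [0,0,-0.02,0,0.5],
    [0,0,-0.05,0,0.6],
    [0,0,-0.1,0,0.8],
    [0,0,-0.15,0,1],
    [0,0,-0.165,0,1],
    [0,0,-0.165,0,1],
    [0,0,-0.165,0,1]
  ]
}}

```text
t: 24.75
eef_pos: [497.1, -273.6, 419.5]
tcp_rot: [-3.139, -0.0, 1.041]
ft_force: [-0.3, 0.6, -0.0]
opening: 0.986
grip_force: 0.0
```

```bash
python3 d.py; python3 - <<'E'
from c import *
for n in('side','scene'):
    im,d,K,M=grab(n); P=cloud(d,K,M); h=H(P); z=P[...,2]
    m=(d>0)&(abs(h[...,1])<40)&(h[...,0]>-20)&(h[...,0]<110)&(z>55)&(z<62); print(n,cv2.minEnclosingCircle(h[m].astype(np.float32)))
E
```

```text
bar ((498.1487121582031, -271.81024169921875), (64.15304565429688, 15.513968467712402), 59.61707305908203) 94.75904387540243
white 124 [ 506.12971629 -258.1329966    95.50613875] ang 59.73540216851958
box ((497.7578125, -271.6247253417969), (149.89622497558594, 148.58265686035156), 5.902793884277344)
120 [276. 142.] ang 59.7 r 51.4
13 [236. 199.] ang 165.9 r 46.9
shift [0.0021 0.0004 0.1645] turn -107.9 pos [ 497.1 -273.7  419.5] yaw 1.041 F [ 0.2 -0.1 -0.6] t 24.8 j6 -0.09
side ((0.0, 0.0), 0.0)
scene ((51.88550567626953, -0.7810275554656982), 25.7054443359375)
```

```bash
python3 -c "
from cell import env
print(env.job_done())"
```

```text
the job is handed in; nothing more can be done
None
```

The cap is in the holder, under both lips and past the catch, resting against the end stop (felt at about 8 N). I then turned the dial: its line reads 59.7° and the long mark 59.7°. The job was handed in at about 25 s, and no verdict came back.

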